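Third layer on the conditioning tower

TASK

Finish the tower of wooden test slats on the carrying stand: lay the two loose pale slats as a third layer across the upper pair, level and side by side directly above the two slats of the bottom layer, without shifting the four that are already stacked. Then slide the red grip all the way to its end stop so that the hold-down bar stands over the finished tower, and let go. Leave the dark slat and the other things on the bench where they are.

Things in the scene. Friction and masses are not known exactly. Their poses are not given: they have to be found in the camera images.
- stand: fixed aluminium carrying stand, deck 200 (x) x 190 (y) mm, top 12 mm above the bench; origin mid-deck at bench level, z up. Low rail (30 mm high) along x at y = -108, x = -175 to 60 mm. Tower mid-deck: bottom slats along x at y = +-50 mm, upper slats along y at x = +-50 mm, their top 44 mm above the bench; third layer: along x at y = +-50 mm, centred on x = 0
- lock (a joint): slide of the hold-down along the rail, in m: 0 = fully open (bar clear of the tower, at the stand's x = -125 mm), 0.125 = end stop (bar over the middle of the tower, x = 0). It moves toward the stand's +x with about 2 N and stays where it is left
- lock_grip (a point): centre of the red ribbed grip, 24 (x) x 26 (y) x 32 (z) mm, on the hold-down's post, 73 to 105 mm above the bench. Below it a steel bar 14 mm wide runs 173 mm toward the stand's +y, 65 to 73 mm above the bench: 5 mm above a third layer that lies flat
- slat_1: pale wooden slat lying loose on the bench, 150 x 26 x 16 mm, 50 g, rounded edges, a thin blue band near each end; origin at its centre, x along its length, z through its 16 mm thickness
- slat_2: second, identical pale wooden slat lying loose on the bench, 150 x 26 x 16 mm, 50 g, rounded edges, a thin blue band near each end; origin at its centre, x along its length, z through its 16 mm thickness
- dark_slat: dark brown wooden slat with white bands, same size as the pale ones (origin at its centre), lying loose among them; not part of the tower
- bottom_1: slat of the bottom layer in the tower, pale wood, 150 x 26 x 16 mm, 50 g, rounded edges, a thin blue band near each end; origin at its centre, x along its length, z through its 16 mm thickness
- bottom_2: slat of the bottom layer in the tower, pale wood, 150 x 26 x 16 mm, 50 g, rounded edges, a thin blue band near each end; origin at its centre, x along its length, z through its 16 mm thickness
- upper_1: slat of the upper layer (the second) in the tower, pale wood, 150 x 26 x 16 mm, 50 g, rounded edges, a thin blue band near each end; origin at its centre, x along its length, z through its 16 mm thickness
- upper_2: slat of the upper layer (the second) in the tower, pale wood, 150 x 26 x 16 mm, 50 g, rounded edges, a thin blue band near each end; origin at its centre, x along its length, z through its 16 mm thickness
- amber: bystander: the brown glass bottle nearest the work, with black cap, 51 mm across, 102 mm high; origin at the centre of its underside
- petri: bystander: petri dish, 60 mm across, 15 mm high; origin at the centre of its underside
- brick: bystander: black charger brick, 110 x 48 x 29 mm; origin at the centre of its underside
There are look-alikes about, which are no part of the job. Leave any pink look-alike of the slat_2 alone. What is shaped like the slat_1 but green or purple is not meant.

How it is judged (in metres and radians):
On the way, in this order (a step that is already met when the one before it is completed fails the run):
1. both loose pale slats lie as the third layer, released, with the hold-down still open (((y of slat_1 in the frame of stand between 0.03 and 0.068 m and x of slat_1 in the frame of stand between -0.022 and 0.022 m and z of slat_1 in the frame of stand between 0.048 and 0.056 m and angle between the x axis of each of slat_1, slat_2 and the x axis of stand, either way round below 0.14 rad and angle between the z axis of each of slat_1, slat_2 and the z axis of stand, either way round below 0.06 rad and linear speed of each of slat_1, slat_2 below 0.02 m/s and y of slat_2 in the frame of stand between -0.068 and -0.03 m and x of slat_2 in the frame of stand between -0.022 and 0.022 m and z of slat_2 in the frame of stand between 0.048 and 0.056 m) or (y of slat_1 in the frame of stand between -0.068 and -0.03 m and x of slat_1 in the frame of stand between -0.022 and 0.022 m and z of slat_1 in the frame of stand between 0.048 and 0.056 m and angle between the x axis of each of slat_1, slat_2 and the x axis of stand, either way round below 0.14 rad and angle between the z axis of each of slat_1, slat_2 and the z axis of stand, either way round below 0.06 rad and linear speed of each of slat_1, slat_2 below 0.02 m/s and y of slat_2 in the frame of stand between 0.03 and 0.068 m and x of slat_2 in the frame of stand between -0.022 and 0.022 m and z of slat_2 in the frame of stand between 0.048 and 0.056 m)) and contact force between the fingers and slat_1 below 0.1 N and contact force between the fingers and slat_2 below 0.1 N and value of joint lock below 0.05 m), for 0.2 s.
2. the hold-down is at its end stop over the finished tower (((y of slat_1 in the frame of stand between 0.03 and 0.068 m and x of slat_1 in the frame of stand between -0.022 and 0.022 m and z of slat_1 in the frame of stand between 0.048 and 0.056 m and angle between the x axis of each of slat_1, slat_2 and the x axis of stand, either way round below 0.14 rad and angle between the z axis of each of slat_1, slat_2 and the z axis of stand, either way round below 0.06 rad and linear speed of each of slat_1, slat_2 below 0.02 m/s and y of slat_2 in the frame of stand between -0.068 and -0.03 m and x of slat_2 in the frame of stand between -0.022 and 0.022 m and z of slat_2 in the frame of stand between 0.048 and 0.056 m) or (y of slat_1 in the frame of stand between -0.068 and -0.03 m and x of slat_1 in the frame of stand between -0.022 and 0.022 m and z of slat_1 in the frame of stand between 0.048 and 0.056 m and angle between the x axis of each of slat_1, slat_2 and the x axis of stand, either way round below 0.14 rad and angle between the z axis of each of slat_1, slat_2 and the z axis of stand, either way round below 0.06 rad and linear speed of each of slat_1, slat_2 below 0.02 m/s and y of slat_2 in the frame of stand between 0.03 and 0.068 m and x of slat_2 in the frame of stand between -0.022 and 0.022 m and z of slat_2 in the frame of stand between 0.048 and 0.056 m)) and value of joint lock above 0.12 m), for 0.2 s.
At the end, for the whole second after the job is handed in: Both loose pale slats lie flat, released and still on the upper pair, 30-68 mm either side of the stand's middle, within 22 mm of it lengthwise, along its x to 8 degrees; the hold-down is within 5 mm of its end stop; the four lower slats are within 15 mm of their start (all of step 2 and contact force between the fingers and slat_1 below 0.1 N and contact force between the fingers and slat_2 below 0.1 N and distance of each of bottom_1, bottom_2, upper_1, upper_2 from where it was at the start of the episode below 0.015 m); the robot touches nothing.
It fails at once if a slat of the two lower layers is shifted by more than 15 mm (distance of any of bottom_1, bottom_2, upper_1, upper_2 from where it was at the start of the episode above 0.015 m).
It fails at once if the dark slat or a bystander (bottle, petri dish, charger brick) is moved by more than 15 mm (distance of any of dark_slat, amber, petri, brick from where it was at the start of the episode above 0.015 m).
It also fails if it takes over 64 s, if anything falls off the work surface, if the arm or the gripper's body presses on something with over 40 N, if the wrist force passes 120 N, or if a joint passes its speed limit or range.

ROBOT

A 7-joint arm with a two-finger parallel gripper is mounted at the origin on a cart in front of the work surface, level with it; the furniture and walls round the work are solid. World frame = base frame: x ahead of the robot, y to its left, z up, the work surface at z = 0. Lengths are in mm, angles in rad, forces in N, time in s.
With the tool pointing down it reaches from about 350 to 900 mm from the base axis. Payload 8.1 kg.
Tool frame: the origin (TCP) lies at the very end of the fingers, on their centre line; the grasp point (between the pads) lies 19 mm behind it (bot.tcp_to_grasp is the distance from the TCP to the grasp point, in mm); z points along the fingers, y is the line along which they close (so a half turn about z gives the same grasp; the last joint's range is limited). The gripper opens to 92 mm and grips with 3 to 60 N. Pads are 19 mm wide; open, the fingers measure 130 mm over their backs; the gripper's body (75 mm by 190 mm) begins 47 mm behind the grasp point.
Start: joints at [1.242, 0.434, 0.025, 1.573, -0.012, 1.134, -0.075], TCP at [139.903, -609.154, 226.742] pointing down, gripper open.
Joint ranges: [-2.62, 2.62], [-0.44, 2.09], [-1.27, 1.32], [0.08, 2.57], [-1.32, 4.46], [0.12, 2], [-2.74, 2.74]. Speed limits (rad/s): [2.22, 2.22, 3.01, 3.01, 3.14, 3.14, 3.14].

INTERFACE

Orientations are given as a unit quaternion [w, x, y, z].
In Python, from bench import bot gives the robot as it stands. The module is installed in compiled form; this text tells all that it offers. Calls block until the motion is done:
- bot.move_ptp(position, orientation): joint-space move of the TCP to a pose.
- bot.movel(position, orientation=None, v=150): straight line of the TCP; orientation=None keeps the orientation; v is the mean speed in mm/s.
- bot.move_joints(angles): joint-space move.
- bot.command_gripper(opening, newtons=None): finger opening in mm; newtons is the grip in N (None keeps the last); returns when the fingers have stopped.
- bot.wait(seconds).
- bot.inverse_kinematics(position, orientation): joint angles nearest the present ones, or None.
- bot.get_state(): the state.
- bot.camera(name): name is "side" or "top"; returns the picture (480x640x3 uint8, blue, green, red); there is no depth.
- bot.camera_model(name): a dict with "vertical_fov" (degrees; the focal length in pixels is half the picture's height over the tangent of half this angle, whatever the lens; pixels are square), "cx", "cy" (the principal point, pixels), "pose" (4x4, takes a point from camera to world coordinates). Camera axes: x right, y up, looking along -z (the intrinsics and any distortion apply to the point x, -y, -z); pixel columns grow to the right and rows downward; lengths in mm; the calibration is good to about 2 mm. A picture is of the moment at which its call begins. camera_model takes no time and is no camera call.
A pose or a line that the arm cannot do raises bot.IKError and nothing moves.
- bot.finish_job(): hands the job in; it is judged then, once.
The state is a dict: "t": time; "q": joint angles; "joint_vel": joint speeds; "joint_torque": joint torques, N m; "ee_pos": TCP position; "tcp_rot": TCP orientation; "wrist_force": force on the tool from outside, world axes, zero at the start; "ft_torque": the same for the moment, N m; "finger_gap": finger opening in mm; "finger_force": force on a finger pad.
Only numpy, scipy, OpenCV 4.12 (cv2) and the standard library are available. Lean on these libraries where they do the work, as an engineer would, in place of code of your own. Each camera call takes 0.05 s, during which the arm holds its last target. There are 200 camera calls.

## Working session

There is one attempt and no reset: what is moved stays moved. The work goes in short steps, each a Python script; the robot and the scene stay as the last script left them, time stands still between calls to the robot, and variables do not carry over. Pictures are saved under pics/ and viewed, at most 10 in all, crops included, and the job is handed in when it is done.

```bash
mkdir -p pics; python3 - <<'E'
from bench import bot
import cv2
for n in("top","side"):
    cv2.imwrite(f"pics/{n}0.png",bot.camera(n)); m=bot.camera_model(n); print(n,m)
s=bot.get_state(); print(s["t"],s["ee_pos"],s["tcp_rot"],s["finger_gap"],bot.tcp_to_grasp)
E
```

```text
top {'vertical_fov': 47.29778501219843, 'cx': 320.10888638122105, 'cy': 230.87945885751853, 'pose': array([[-2.88153267e-02,  9.94004311e-01, -1.05475621e-01,
         3.98266315e+02],
       [-9.99584579e-01, -2.85923570e-02,  3.62576781e-03,
         1.58154357e+02],
       [ 5.88232220e-04,  1.05536282e-01,  9.94415279e-01,
         1.68340219e+03],
       [ 0.00000000e+00,  0.00000000e+00,  0.00000000e+00,
         1.00000000e+00]])}
side {'vertical_fov': 43.34103073741949, 'cx': 319.58291970718193, 'cy': 240.99347214534956, 'pose': array([[-4.46759375e-01,  5.87232088e-01, -6.74955210e-01,
        -6.57341533e+02],
       [-8.94557141e-01, -2.82101521e-01,  3.46678892e-01,
         7.83273617e+02],
       [ 1.31750783e-02,  7.58668048e-01,  6.51344157e-01,
         1.30214231e+03],
       [ 0.00000000e+00,  0.00000000e+00,  0.00000000e+00,
         1.00000000e+00]])}
0.1 [ 139.76586029 -608.70906444  226.02216182] [-6.91371615e-04  9.93638215e-01  1.12617040e-01 -1.48526107e-04] 91.78064769242292 18.8
```

View pics/top0.png

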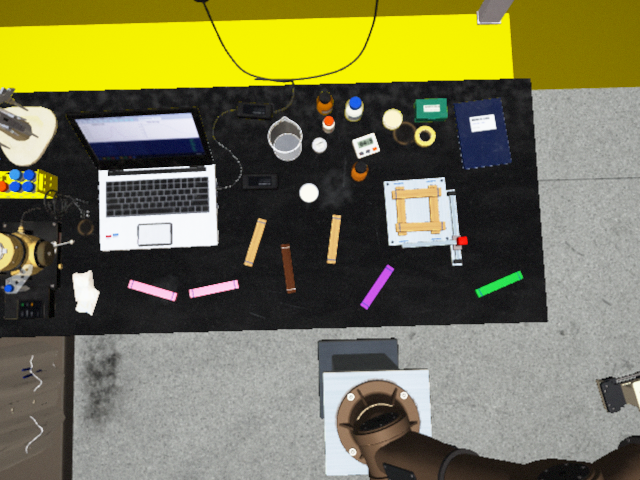

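View pics/side0.png

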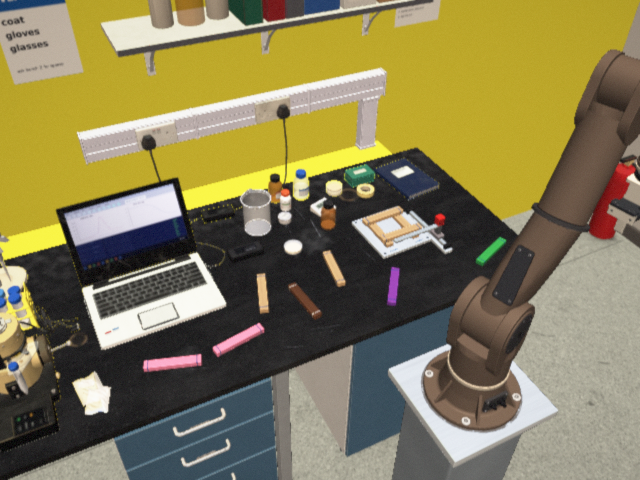

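Top view candidates: pale slats with blue bands at (256,242) and (334,239) are the ones to take. Not to be taken: the dark slat (288,268), pink (152,290) and (214,289), purple (377,287), green (499,284) and the tower's own pale slats (417,210). The red grip is at (462,241), so the stand's +x points up in the image and its rail is on the right.

```bash
cat > h.py <<'E'
import numpy as np,cv2
from bench import bot
def cam(n):
    m=bot.camera_model(n); return m["pose"],240/np.tan(np.radians(m["vertical_fov"]/2)),m["cx"],m["cy"]
def ray(n,p):
    P,f,cx,cy=cam(n); return P[:3,3],P[:3,:3]@np.array([(p[0]-cx)/f,-(p[1]-cy)/f,-1])
def plane(n,p,z):
    o,d=ray(n,p); return o+d*(z-o[2])/d[2]
def tri(a,b):
    o1,d1=ray("top",a);o2,d2=ray("side",b)
    s=np.linalg.lstsq(np.c_[d1,-d2],o2-o1,rcond=None)[0]
    u,v=o1+s[0]*d1,o2+s[1]*d2
    return (u+v)/2,np.linalg.norm(u-v)
def proj(n,X):
    P,f,cx,cy=cam(n); c=P[:3,:3].T@(np.asarray(X)-P[:3,3]); return np.array([cx-f*c[0]/c[2],cy+f*c[1]/c[2]])
def blobs(im,kind,amin=60):
    h=cv2.cvtColor(im,cv2.COLOR_BGR2HSV)
    if kind=="pale": m=cv2.inRange(h,(10,60,120),(22,170,255))
    if kind=="red": m=cv2.inRange(h,(0,180,110),(6,255,255))|cv2.inRange(h,(174,180,110),(180,255,255))
    if kind=="dark": m=cv2.inRange(h,(0,90,30),(12,255,110))
    if kind=="pale": m=cv2.morphologyEx(m,cv2.MORPH_CLOSE,np.ones((3,3)))
    n,l,s,c=cv2.connectedComponentsWithStats(m)
    return [(s[i],c[i],cv2.minAreaRect(np.argwhere(l==i)[:,::-1].astype(np.float32))) for i in range(1,n) if s[i][4]>=amin]
def down(yaw): # tool y axis at world yaw+90deg, pointing down
    return [0,np.cos(yaw/2),np.sin(yaw/2),0]
E
python3 - <<'E'
from h import *
np.set_printoptions(precision=1,suppress=True)
T,S=cv2.imread("pics/top0.png"),cv2.imread("pics/side0.png")
for n,im in(("top",T),("side",S)):
    for k,a in(("pale",60),("red",15)):
        for s,c,r in blobs(im,k,a):
            if (n=="top" and c[1]>80) or (n=="side" and 180<c[1]<330): print(n,k,s[4],c,np.array(r[0]),np.array(r[1]),r[2],plane(n,c,12))
a=cv2.resize(T[165:285,230:480],None,fx=3.1,fy=3.1,interpolation=cv2.INTER_CUBIC)[:,:780]
b=cv2.resize(S[190:320,240:460],None,fx=2,fy=2,interpolation=cv2.INTER_CUBIC)
o=np.zeros((600,800,3),np.uint8); o[:a.shape[0],:a.shape[1]]=a; b=b[:600-a.shape[0]]; o[a.shape[0]:a.shape[0]+b.shape[0],:b.shape[1]]=b
cv2.imwrite("pics/crop1.png",o)
E
```

```text
top pale 112 [ 14.  135.2] [ 13.3 134.6] [29.6  6. ] 24.443954467773438 [ 903.5 1099.    12. ]
top pale 1381 [417.7 209.8] [418.3 209.9] [48.4 51.1] 86.633544921875 [ 632.1 -150.3   12. ]
top pale 448 [333.5 238.7] [333.5 238.8] [ 9.1 49.4] 7.125016689300537 [550.2 111.8  12. ]
top pale 451 [254.7 242. ] [254.6 242. ] [ 9.1 49.6] 17.650123596191406 [547.1 353.1  12. ]
top pale 259 [ 25.9 245.6] [ 26.8 246.5] [45.1 20.8] 73.61045837402344 [ 556.1 1052.4   12. ]
top pale 72 [  9.9 258.2] [  9.8 257.2] [ 9.5 31. ] 21.447736740112305 [ 519.  1100.1   12. ]
top pale 1443 [371.  410.6] [374.1 416.9] [69.5 82.3] 58.87752914428711 [35.8 16.7 12. ]
top pale 80 [372.4 408.2] [373.2 408.6] [ 8.3 37.7] 68.49856567382812 [42.6 12.3 12. ]
top pale 405 [380.8 437.8] [381.5 439. ] [16.9 30.8] 70.01689147949219 [-43.   -9.3  12. ]
top red 83 [462.3 240.4] [462. 240.] [ 8. 10.] 90.0 [ 533.7 -282.2   12. ]
side pale 79 [333.6 192.1] [334.  191.9] [ 6.8 14. ] 85.60128784179688 [900.9 -70.9  12. ]
side pale 62 [364.7 194.8] [364.9 194.4] [16.1  5.7] 3.5763344764709473 [ 838.  -164.5   12. ]
side pale 91 [327.1 211.7] [327.8 211.6] [14. 10.] 4.763641834259033 [808.    3.1  12. ]
side pale 919 [389.8 225. ] [391.4 223. ] [37.5 48. ] 59.620872497558594 [ 651.1 -155.3   12. ]
side pale 336 [333.8 268.1] [333.9 267.8] [38.9  9.2] 64.44003295898438 [544.4 114.4  12. ]
side pale 351 [262.2 292.9] [262.2 292.7] [39.3  9. ] 84.2894058227539 [541.2 356.5  12. ]
side pale 1077 [488.7 306.5] [491.8 304.9] [64.  33.4] 30.17352294921875 [ 202.  -218.2   12. ]
side red 1220 [610.9 201.8] [613.3 200.4] [23.  78.7] 19.983104705810547 [ 420.3 -941.8   12. ]
side red 93 [439.5 218.8] [439.5 219. ] [10.  9.] 90.0 [ 605.6 -327.5   12. ]
```

View pics/crop1.png

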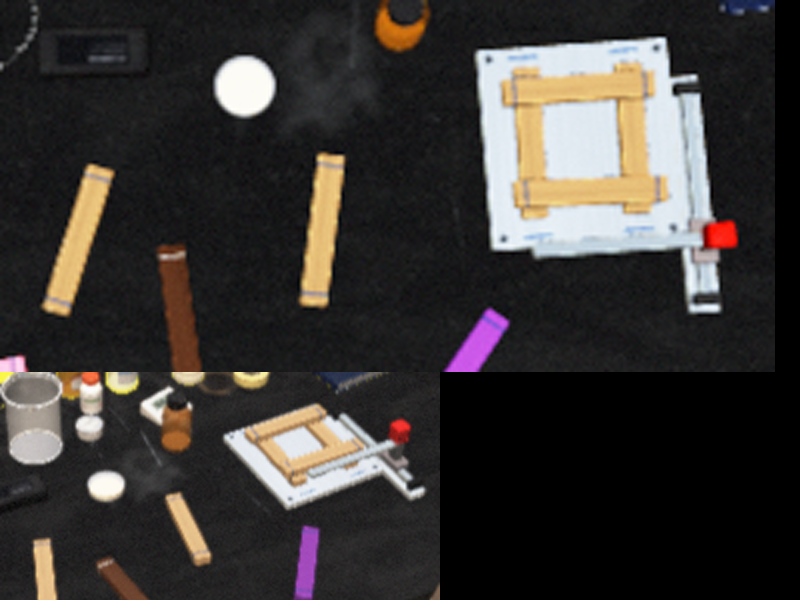

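The crop confirms the choice: both pale slats carry blue bands, and the dark slat with white bands lies between them. The tower is at top px (418,210), yawed slightly, and the bar is open in front of it.

```bash
python3 - <<'E'
from h import *
np.set_printoptions(precision=1,suppress=True)
print("slatA",tri((333.5,238.7),(333.8,268.1)))
print("slatB",tri((254.7,242.),(262.2,292.9)))
print("grip",tri((462.3,240.4),(439.5,218.8)))
print("deck+x+y",tri((383.5,181.1),(352.5,222.)),"deck-x+y",tri((388.7,245.6),(385,257.5)))
T=cv2.imread("pics/top0.png")
# axis direction of slats on z=16
for c,r in(((333.5,238.8),7.125),((254.6,242.),17.65)):
    d=np.array([-np.sin(np.radians(r)),np.cos(np.radians(r))])*20
    A,B=plane("top",np.array(c)-d,16),plane("top",np.array(c)+d,16)
    print((A+B)/2,np.degrees(np.arctan2(*(A-B)[1::-1])), np.linalg.norm(A-B)/40)
f=lambda x,y:(x/3.1+230-.3,y/3.1+165-.3)
E=[plane("top",f(*p),44) for p in((503,94),(653,83),(515,193),(666,188))]
print(E); print("tower",np.mean(E,0))
C=[plane("top",f(*p),12) for p in((476,50),(665,38),(690,237),(492,250))]
print(C,"deck",np.mean(C,0))
for i in range(4):
    d=C[(i+1)%4]-C[i]; print(np.linalg.norm(d),np.degrees(np.arctan2(d[1],d[0])))
# separate pale rows: tower mask
h=cv2.cvtColor(T,cv2.COLOR_BGR2HSV); m=cv2.inRange(h,(10,60,120),(22,170,255)); m[:, :380]=0; m[:,460:]=0; m[:170]=0;m[260:]=0
# upper-slat edges: line fit in columns between the bottom slats (px 404..430)
R={k:[] for k in"ab"}
for x in range(408,428):
    y=np.nonzero(m[:,x])[0]
    a,b=y[y<210],y[y>=210]; R["a"].append((x,a.mean(),len(a)));R["b"].append((x,b.mean(),len(b)))
for k in R:
    p=np.polyfit(*np.array(R[k])[:,:2].T,1); A,B=[plane("top",(x,np.polyval(p,x)),40) for x in(400,436)]
    print(k,np.mean([r[2] for r in R[k]]),A,B,np.degrees(np.arctan2(*(A-B)[1::-1])))
E
```

```text
slatA (array([550.8, 111.3,   5.2]), np.float64(0.5773741764052476))
slatB (array([547.8, 354.1,   5. ]), np.float64(0.2935357599407968))
grip (array([ 527.8, -260.5,   91.2]), np.float64(2.0030118176726384))
deck+x+y (array([724.9, -50.4,   7.9]), np.float64(2.8183677279844246)) deck-x+y (array([524. , -58.4,   5.1]), np.float64(2.8164687294740856))
[549.9 111.8  16. ] -8.893096820367633 3.068105745918339
[547.  352.9  16. ] -18.58374220806182 3.051368980583331
[array([675.1, -68.5,  44. ]), array([ 681.8, -215.6,   44. ]), array([577.5, -76. ,  44. ]), array([ 578.1, -222.9,   44. ])]
tower [ 628.1 -145.8   44. ]
[array([725.7, -47.9,  12. ]), array([ 732.5, -237.3,   12. ]), array([ 532.3, -251.5,   12. ]), array([525.1, -55.5,  12. ])] deck [ 628.9 -148.    12. ]
189.52779488215947 -87.95871464696877
200.68169421445975 -175.9554681159816
196.1244743912287 92.11488251222272
200.8114076604482 2.1607028724033035
a 8.4 [677.6 -93.6  40. ] [ 682.3 -203.3   40. ] 92.40625803828668
b 8.15 [577.8 -89.2  40. ] [ 577.3 -198.    40. ] 89.73364606122811
```

```bash
cat >> h.py <<'E'
C=np.array([628.5,-147.]); Y=np.radians(2.3)
def stand(x,y): return C+[x*np.cos(Y)-y*np.sin(Y),x*np.sin(Y)+y*np.cos(Y)]
def st(tag=""):
    s=bot.get_state(); print(tag,"t%.1f"%s["t"],s["ee_pos"].round(1),"gap %.1f"%s["finger_gap"],"ff",np.round(s["finger_force"],1),"wf",np.round(s["wrist_force"],1),flush=True); return s
def grasp(xy,yaw):
    q=down(yaw); bot.command_gripper(60); bot.move_ptp([*xy,120],q); bot.movel([*xy,25],v=200); bot.movel([*xy,4],v=60); st("at")
    bot.command_gripper(15,15); st("gripped"); bot.movel([*xy,150],v=200); st("lifted")
E
python3 - <<'E'
from h import *
np.set_printoptions(precision=2,suppress=True)
print("upper corner",tri((440,187.6),(402.5,206.5)))
A=((550.2,111.6),np.radians(-8.9)); B=((547.3,353.4),np.radians(-18.6))
for p,z,y in((A[0],4,A[1]),(B[0],4,B[1]),(stand(0,-50),47,Y),(stand(0,50),47,Y),(stand(0,-108),85,Y)): print(bot.inverse_kinematics([*p,z],down(y)))
grasp(*A)
cv2.imwrite("pics/g1.png",bot.camera("side")[150:330,220:460])
E
```

```text
upper corner (array([ 690.95, -220.92,   41.66]), np.float64(12.065723169068328))
[-0.08  0.63 -0.31  1.92  0.31  0.64 -2.3 ]
[-0.91  0.74  0.39  1.73 -0.39  0.75 -2.22]
[ 0.34  0.68 -0.18  1.64  0.15  0.84 -1.43]
[ 0.21  0.65 -0.21  1.71  0.17  0.8  -1.61]
[ 0.38  0.66 -0.13  1.56  0.1   0.93 -1.3 ]
at t4.9 [550.  111.6   3.8] gap 60.1 ff 0.0 wf [-0.2 -0.2  0.3]
gripped t5.5 [550.3 111.7   4.1] gap 25.9 ff 15.0 wf [ 0.1 -0.5  0.9]
lifted t6.4 [549.5 111.2 148.9] gap 26.1 ff 15.0 wf [-0.9 -0.4 -0.9]
```

Gripped: gap is 25.9 against a 26 mm slat. Next, place it on the near-rail side, lowering with a force check.

```bash
cat >> h.py <<'E'
def place(y):
    p=stand(0,y); q=down(Y)
    bot.move_ptp([*p,150],q); bot.movel([*p,60],v=150); f0=st("above")["wrist_force"][2]
    for z in np.arange(54,45.9,-1):
        bot.movel([*p,z],v=40); f=bot.get_state()["wrist_force"][2]-f0
        if f>2: break
    print("contact",z,f); st(); bot.command_gripper(44); st("open"); bot.movel([*p,150],v=150); st("up")
E
python3 - <<'E'
from h import *
place(-50)
grasp((547.3,353.4),np.radians(-18.6))
T,S=bot.camera("top"),bot.camera("side")
a=cv2.resize(T[165:285,350:480],None,fx=3,fy=3,interpolation=cv2.INTER_CUBIC); b=cv2.resize(S[190:310,330:460],None,fx=3,fy=3,interpolation=cv2.INTER_CUBIC)
cv2.imwrite("pics/p1.png",np.hstack([a,b]))
E
```

```text
above t8.4 [ 631.3 -196.5   60.9] gap 26.1 ff 15.0 wf [ 0.  -0.3 -1. ]
contact 48.0 2.4697556199706594
 t10.2 [ 630.7 -196.9   48.2] gap 25.7 ff 15.0 wf [ 0.2 -0.3  1.5]
open t10.8 [ 630.5 -197.    48. ] gap 43.8 ff 0.0 wf [-0.9 -0.6  0.4]
up t11.6 [ 629.9 -197.   149.1] gap 43.9 ff 0.0 wf [ 0.8  0.1 -1.3]
at t15.2 [547.1 353.3   3.8] gap 60.1 ff 0.0 wf [ 0.8 -0.1 -0.2]
gripped t15.9 [547.4 353.5   4.1] gap 25.7 ff 15.0 wf [-0.3 -0.3  1.5]
lifted t16.8 [546.6 352.8 148.7] gap 25.9 ff 15.0 wf [-0.8  0.  -0.5]
```

View pics/p1.png

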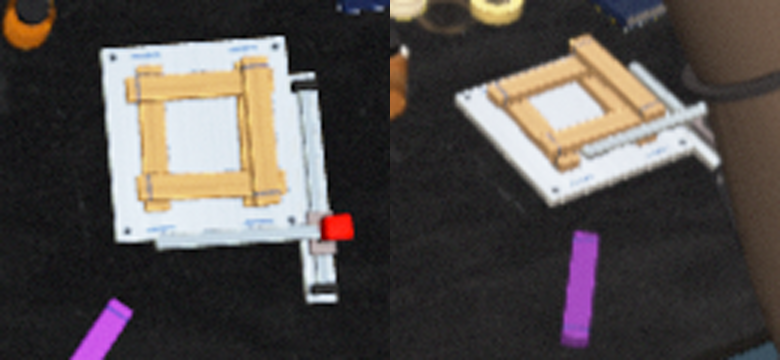

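The first slat lies flat across the upper pair (crop (262,129)) and contact came at the expected height. Now I'll place the second.

```bash
python3 - <<'E'
from h import *
place(50)
p=stand(-105,-108)
bot.move_ptp([*stand(-60,-60),190],down(Y)); bot.wait(.3)
g=[527.8,-260.5]
bot.move_ptp([*g,180],down(Y)); bot.command_gripper(60)
T,S=bot.camera("top"),bot.camera("side")
a=cv2.resize(T[165:285,350:480],None,fx=3,fy=3,interpolation=cv2.INTER_CUBIC); b=cv2.resize(S[170:290,330:460],None,fx=3,fy=3,interpolation=cv2.INTER_CUBIC)
cv2.imwrite("pics/p2.png",np.hstack([a,b])); st()
E
```

```text
above t19.3 [627.2 -96.7  60.7] gap 26.3 ff 15.0 wf [-0.2 -0.9 -0.7]
contact 48.0 2.215171795454725
 t21.1 [626.6 -97.1  48.1] gap 26.1 ff 15.0 wf [0.5 0.3 1.5]
open t21.6 [626.5 -97.   48. ] gap 44.2 ff 0.0 wf [-0.3  0.2  0.4]
up t22.5 [625.9 -97.  149.1] gap 44.1 ff 0.0 wf [-0.2  0.7  0.4]
 t24.4 [ 527.9 -260.4  180. ] gap 59.8 ff 0.0 wf [-0.5 -0.5 -0.2]
```

View pics/p2.png

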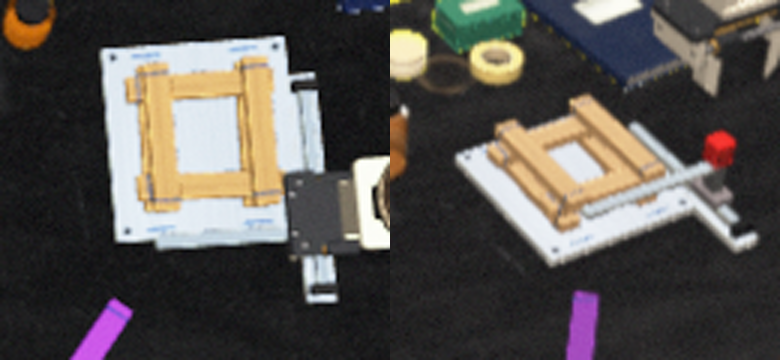

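The third layer is complete: slats at (157,137) and (262,129), parallel and flat. I'll push the grip from behind with closed fingers along the stand's +x until the end stop shows up in the force reading.

```bash
python3 - <<'E'
from h import *
q=down(Y); u=np.array([np.cos(Y),np.sin(Y)])
g=np.array([527.8,-260.5]); s=g-45*u
bot.move_ptp([*s,150],q); bot.command_gripper(0); bot.movel([*s,82],v=150); f0=st("down")["wrist_force"].copy()
d=12
while d<150:
    p=s+d*u; bot.movel([*p,82],v=50); f=(bot.get_state()["wrist_force"]-f0)[:2]@u
    if abs(f)>7: break
    d+=4 if d<112 else 2
print("stopped d",d,"f",f,"expected ~",np.dot(stand(0,-108)-s,u)-21.5); st("push")
bot.movel([*(s+(d-30)*u),82],v=100); bot.movel([*(s+(d-30)*u),200],v=200); e=st("up")
bot.move_ptp([480,-330,250],q)
T,S=bot.camera("top"),bot.camera("side")
r=[min((c for _,c,_ in blobs(im,"red",15)),key=lambda c:np.hypot(*(c-proj(n,[632,-255,89])))) for n,im in(("top",T),("side",S))]
G,res=tri(*r); print("grip",G,res,"moved",np.dot(G[:2]-g,u),"left of stand0",np.dot(G[:2]-C,u))
a=cv2.resize(T[165:285,350:480],None,fx=3,fy=3,interpolation=cv2.INTER_CUBIC); b=cv2.resize(S[170:290,330:460],None,fx=3,fy=3,interpolation=cv2.INTER_CUBIC)
cv2.imwrite("pics/p3.png",np.hstack([a,b])); st()
E
```

```text
down t26.3 [ 483.1 -262.4   82.4] gap 0.7 ff 0.0 wf [-1. -0. -0.]
stopped d 132 f -12.953194845607229 expected ~ 128.67383404047033
push t35.5 [ 611.4 -257.2   81.8] gap 0.4 ff 6.8 wf [-14.    1.8   9.9]
up t36.7 [ 584.4 -257.9  198.8] gap 0.6 ff 0.0 wf [ 0.   1.3 -0.3]
grip [ 634.97663126 -255.44913651   90.9695066 ] 1.7885840882838686 moved 107.29298944932673 left of stand0 2.119155408856441
 t37.4 [ 480.4 -328.9  248.8] gap 0.5 ff 0.0 wf [0.8 0.8 0.8]
```

View pics/p3.png

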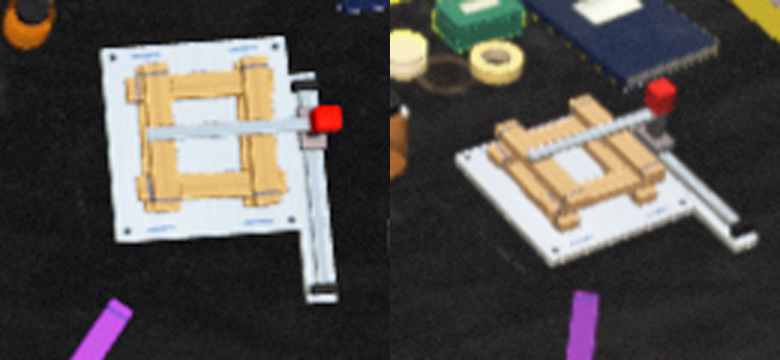

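The grip is at the stand's x ≈ 0–2 mm, stopped at 13 N against a 2 N slide force. The bar stands over the tower at crop (230,130), both slats lie undisturbed and the arm is clear.

```bash
python3 -c "
from bench import bot
print(bot.finish_job())"
```

```text
the job is handed in; nothing more can be done
None
```

I handed the job in: both pale slats lie as the third layer, the hold-down bar is at its end stop over the tower, and the arm is clear. The hand-in call returned no verdict, so this rests on the last pictures and force readings.

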